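# Push the cup-holder insert home in the drilling corner

### The job

Get the black cup-holder insert (the oblong one with two round cups) ready for drilling: push it along the table with the fingers, without gripping or lifting it, until its long side is flush along the long aluminium fence and its end is home against the end stop. Leave it there, square in the corner, and leave the coin tray and everything else where they are.

Things in the scene. Friction and masses are not known exactly. Their poses are not given: they have to be found in the camera images.
- insert: loose black plastic cup-holder insert, an upright-sided oblong block 100 (its x) by 170 (its y) by 50 mm high with two open round cups 68 mm across, 44 mm deep, side by side along y; 0.24 to 0.45 kg. Origin: centre of its underside. Starts clear of fence and stop, up to 30 degrees out of line with the fence. Symmetrical: either way round is right.
- fence: fixed straight aluminium angle at the far side of the work, 32 mm high, up to 8 degrees askew. Origin: on the table, in its upright front face (towards the robot). Its y runs along the face (from -340 to +230 mm), its x points away from the robot, so the work lies at negative x. Upright 5 mm thick; a 4 mm foot reaches 33 mm behind the face. The lane along the face is free up to the stop.
- end_stop: fixed aluminium bar at right angles to the fence near its left end, axes parallel to the fence's; reaches 100 mm from the fence face towards the robot, 22 mm thick, 30 mm high. Origin: on the table, in the corner where its working face (looking to -y) meets the fence face. Home, the insert's centre is 50 mm in front of the fence face and 85 mm to the -y side of this origin.
- coin_tray: bystander: loose black plastic coin tray, a square open box 100 by 100 by 50 mm high with four square compartments; it stands beside the insert, left or right of it by chance. Origin: centre of its underside.
- spring_pin: bystander: steel hinge pin 150 mm long with two coil springs on it, 24 mm thick, lying along its x to the left of the work. Origin: under its middle.
- hinge_bracket: bystander: steel U-shaped bracket 80 by 60 by 35 mm high, left of the work. Origin: centre of its underside.
- screw_jar: bystander: clear jar with a steel lid, 64 mm across, 75 mm high, right of the work towards the robot. Origin: centre of its underside.
- screwdriver: bystander: screwdriver 200 mm long lying on the table right of the work. Origin: on the table, under the middle of the tool, which lies along its x.
- socket: bystander: upright steel deep socket, 26 mm across, 63 mm high, left of the insert and tray, towards the robot. Origin: centre of its underside.
- tape_roll: bystander: roll of tape lying flat, 60 mm across, 19 mm high, on the robot's side between insert and tray. Origin: centre of its underside.

How it is judged:
By the outcome, as a careful person would: the job done as asked, in the order asked, and still so for the second after the job is handed in, with the robot touching nothing.
It also fails if it takes over 48 s, if anything falls off the work surface, if the arm or the gripper's body presses on something with over 40 N, if the wrist force passes 120 N, or if a joint passes its speed limit or range.

### The arm

A 6-joint arm with a two-finger parallel gripper is mounted at the origin on the work surface. World frame = base frame: x ahead of the robot, y to its left, z up, the work surface at z = 0. Lengths are in m, angles in rad, forces in N, time in s.
With the tool pointing down it reaches from about 0.425 to 0.95 m from the base axis. Payload 3.5 kg.
Tool frame: the origin (TCP) lies on the centre line of the jaws, within the pads' length; the fingertips stand 14 mm ahead of it and the grasp point (between the pads) lies 5 mm behind it (ctrl.finger_overhang is the distance from the TCP to the fingertips, in m); z points along the fingers, y is the line along which they close (so a half turn about z gives the same grasp; the last joint's range is limited). The gripper opens to 85 mm and grips with 20 to 120 N. Pads are 22 mm wide; open, the fingers measure 114 mm over their backs; the gripper's body (76 mm by 85 mm) begins 54 mm behind the grasp point. The pads swing forward as they close: fully open they stand 13 mm farther back than shut.
Start: joints at [1.02, 0.286, 1.577, -0, 1.279, -0.15], TCP at [0.263, 0.622, 0.245] pointing down, gripper open.
Joint ranges: [-2.77, 2.77], [-0.9, 2.22], [0.21, 2.48], [-1.53, 4.67], [0.24, 2.81], [-2.84, 2.84]. Speed limits (rad/s): [2.79, 2.79, 3.14, 3.14, 3.14, 3.14].

### API

Orientations are given as a unit quaternion [x, y, z, w].
In Python, from plant import ctrl gives the robot as it stands.
- The arm moves only by the tool send_rows, never from a script. Its argument "moves" is text: rows parted by semicolons, each of 7 numbers parted by spaces: the turn, a rotation vector about the tool's x, y, z in units of 360 degrees (1.0 is 360 degrees), then the shift along the tool's x, y, z in units of 20 cm (1.0 is 20 cm), then the gripper's target within -1 to 1 (fully open at 1, half-way at 0, shut at -1). A call has 1 to 12 rows; each row is the pose to reach, as a shift and turn from the pose commanded when the call began, along the tool's axes at that moment, turning the shorter way round; what a row does not reach only later rows make up. A row lasts 1/8 s, in which the tool goes at most 62.5 mm and 10.7 degrees, less where a joint would pass 70% of its speed; a pose out of reach is approached as far as the arm can. A call with a number of a shift or a turn outside -1 to 1 is refused whole. A call with a gripper value outside its range is refused whole. The fingers move at their own pace and stop on an object; "newtons" is the grip in N (left out, the last holds). Time passes only in rows, so rows that repeat a pose let the fingers close. It gives the time, the measured TCP pose, the force, the opening and the grip force at its end, in the units of the state.
- ctrl.get_state(): the state, without advancing time (a new reading comes with each control period).
- ctrl.read_camera(name): name is "scene" or "top"; returns a dict with "image" (420x560x3 uint8, red, green, blue), "fovy" (degrees; the focal length in pixels is half the picture's height over the tangent of half this angle, whatever the lens; pixels are square), "cx", "cy" (the principal point, pixels), "extrinsics" (4x4, takes a point from camera to world coordinates). Camera axes: x right, y up, looking along -z (the intrinsics and any distortion apply to the point x, -y, -z); pixel columns grow to the right and rows downward; lengths in m; the calibration is good to about 2 mm. A picture is of the moment at which its call begins. There is no depth.
- ctrl.sign_off(): hands the job in; it is judged then, once.
The state is a dict: "time": time; "qpos": joint angles; "dq": joint speeds; "joint_efforts": joint torques, N m; "eef_pos": TCP position; "tcp_rot": TCP orientation; "contact_force": force on the tool from outside, world axes, zero at the start; "wrist_torque": the same for the moment, N m; "opening": opening from 0.0 (shut) to 1.0 (fully open); "finger_force": force on a finger pad.
Only numpy, scipy, OpenCV 4.12 (cv2) and the standard library are available. Lean on these libraries where they do the work, as an engineer would, in place of code of your own. Each camera call takes 0.05 s, during which the arm holds its last target. There are 200 camera calls.

## Working session

There is one attempt and no reset: what is moved stays moved. The work goes in short steps, Python scripts to look and compute and a tool call to move; the robot and the scene stay as the last step left them, time stands still between calls to the robot, and variables do not carry over. Pictures are saved under pics/ and viewed, at most 10 in all, crops included, and the job is handed in when it is done.

Besides the shell and the picture viewer there is one more tool, called after "Call:" as a command line: name --argument value ..., lists and objects as JSON in quotes. send_rows: Moves the arm, as the interface text tells. Its arguments: {"type":"object","properties":{"moves":{"type":"string"},"newtons":{"type":"number"}},"required":["moves"]}

```bash
mkdir -p pics; cat > h.py <<'E'
import numpy as np,cv2
from plant import ctrl
def snap(n,f):
    c=ctrl.read_camera(n); cv2.imwrite(f,cv2.cvtColor(c["image"],cv2.COLOR_RGB2BGR)); return c
def w(c,u,v,z):
    f=210/np.tan(np.radians(c["fovy"])/2); E=np.array(c["extrinsics"])
    d=E[:3,:3]@np.array([(u-c["cx"])/f,-(v-c["cy"])/f,-1]); o=E[:3,3]
    return o+d*(z-o[2])/d[2]
def px(c,p):
    f=210/np.tan(np.radians(c["fovy"])/2); E=np.array(c["extrinsics"])
    q=E[:3,:3].T@(np.array(p)-E[:3,3]); return c["cx"]+f*q[0]/-q[2], c["cy"]-f*q[1]/-q[2]
E
python3 - <<'E'
from h import *
for n in("top","scene"):
    c=snap(n,f"pics/{n}1.png"); print(n,{k:v for k,v in c.items() if k!="image"})
E
cd pics; python3 -c "
import cv2
for n in('top','scene'): cv2.imwrite(n+'1b.png',cv2.resize(cv2.imread(n+'1.png'),(800,600),interpolation=2))"
```

```text
top {'fovy': 53.60230941741141, 'cx': 287.8745602805848, 'cy': 211.20068915681236, 'extrinsics': array([[ 0.00852922,  0.97520872, -0.22112259,  0.30594506],
       [-0.99995628,  0.00747041, -0.00562418, -0.03223084],
       [-0.00383288,  0.22116089,  0.9752298 ,  1.10076385],
       [ 0.        ,  0.        ,  0.        ,  1.        ]])}
scene {'fovy': 46.75134808916367, 'cx': 283.54477534948376, 'cy': 212.18468484700423, 'extrinsics': array([[ 0.3225465 , -0.79413767,  0.51508165,  1.11430066],
       [ 0.94652981,  0.27446233, -0.16956341, -0.22691033],
       [-0.00671382,  0.54223222,  0.84020184,  0.95325332],
       [ 0.        ,  0.        ,  0.        ,  1.        ]])}
```

View pics/top1b.png

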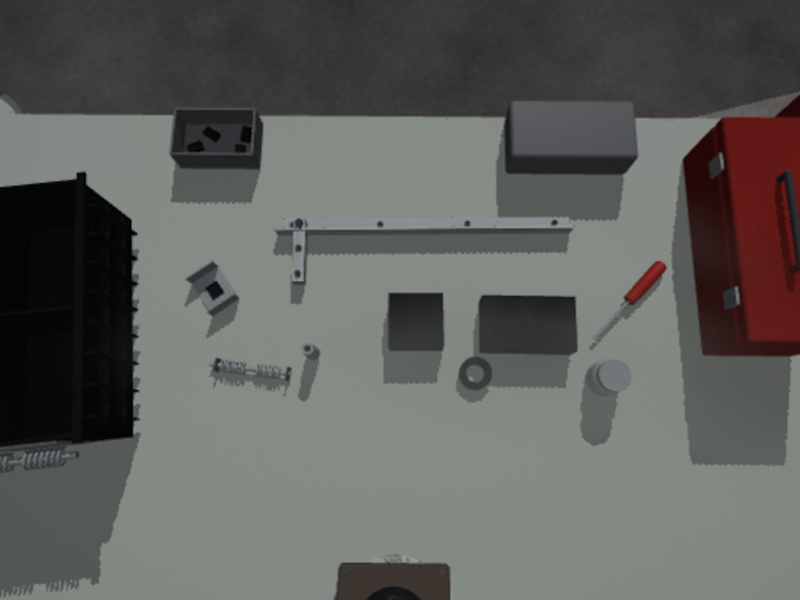

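View pics/scene1b.png

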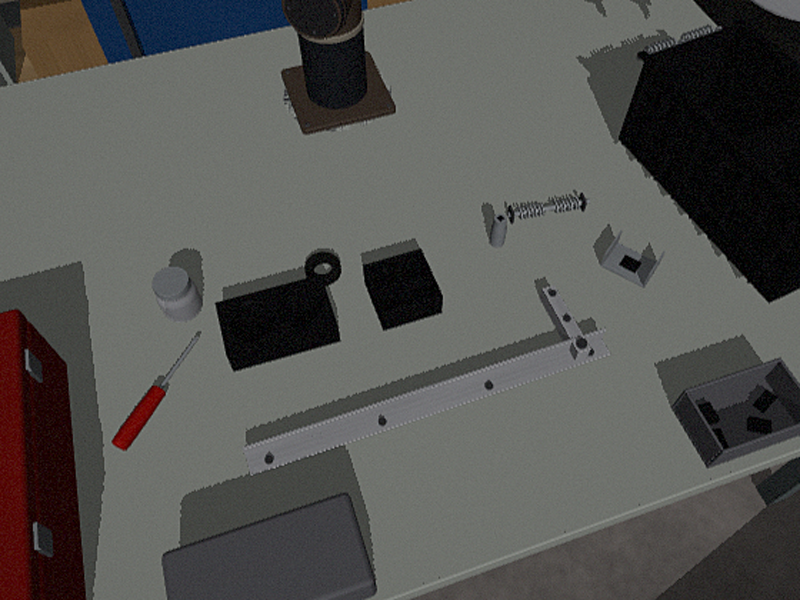

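The top view shows the fence from (275,228) to (572,228), the stop at (298,255), the insert at (528,325), the tray at (416,322), the tape at (475,373) and the jar at (610,375). I'll enlarge the work area to read corners.

```bash
python3 - <<'E'
from h import *
im=cv2.imread("pics/top1.png")[145:285,185:415]
im=(255*(im/255.)**0.5).astype(np.uint8)
cv2.imwrite("pics/crop1.png",cv2.resize(im,None,fx=3.4,fy=3.4,interpolation=cv2.INTER_CUBIC))
c=ctrl.read_camera("top"); print(px(c,[.263,.622,.245])); print(ctrl.get_state())
E
```

```text
(np.float64(-38.817733719921534), np.float64(324.69203669762885))
{'time': 0.15, 'qpos': array([ 1.02000570e+00,  2.87039591e-01,  1.57787769e+00, -5.44120126e-06,
        1.27857439e+00, -1.49989953e-01]), 'dq': array([-0.0014567 , -0.00192318, -0.00463156, -0.00079542, -0.00150944,
       -0.00059803]), 'joint_efforts': array([ 5.96115278e-04, -4.06599426e+01, -2.93141985e+01, -1.07230476e-04,
        3.91548863e-03,  2.61870163e-06]), 'eef_pos': array([0.26306101, 0.62109309, 0.24419325]), 'tcp_rot': array([ 1.99060810e-01,  9.79986680e-01, -8.92711273e-04, -3.23486938e-04]), 'contact_force': array([-0.04921649,  0.52556393,  0.39413412]), 'wrist_torque': array([ 0.03693701, -0.02676712, -0.00415194]), 'finger_force': 0.0, 'opening': 1.0019254670590578}
```

View pics/crop1.png

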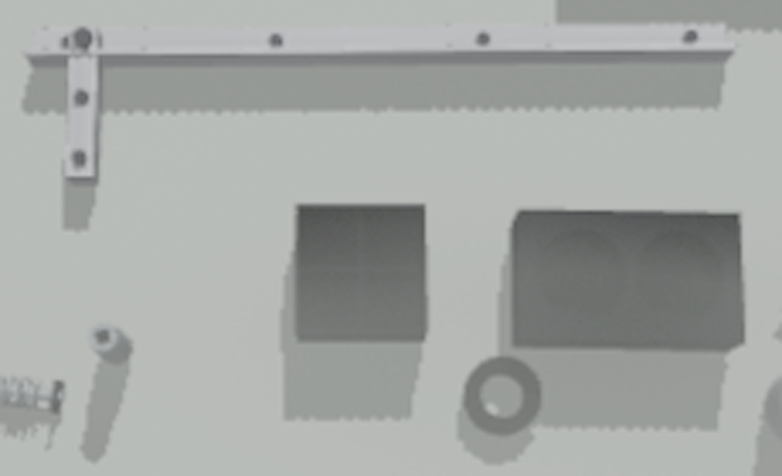

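```bash
python3 - <<'E'
from h import *
c=ctrl.read_camera("top")
P={"insTL":(520,211,.05),"insTR":(740,214,.05),"insBL0":(513,347,0),"insBR0":(728,351,0),"insBR":(745,343,.05),"insBRb":(745,343,.0),
"fenL":(30,55,.032),"fenR":(734,50,.032),"fenLb":(30,66,.0),"fenRb":(722,60,.0),"stopTR":(98,60,.03),"stopBR":(97,178,.03),"stopBL":(66,178,.03),
"trTL":(296,205,.05),"trTR":(425,205,.05),"trBL":(296,341,0),"trBR":(427,341,0),"tape":(502,396,.01),"jar":(0,0,0),"sock":(103,337,.063),"sockb":(120,352,0)}
for k,(u,v,z) in P.items(): print(k,w(c,185+(u+.5)/3.4-.5,145+(v+.5)/3.4-.5,z)[:2].round(4))
print("jar",w(c,610*.7,375*.7,.075),"driver tip",w(c,592*.7,346*.7,.01))
E
```

```text
insTL [ 0.5572 -0.1552]
insTR [ 0.5561 -0.3229]
insBL0 [ 0.4596 -0.1536]
insBR0 [ 0.4578 -0.3216]
insBR [ 0.457  -0.3215]
insBRb [ 0.4642 -0.3352]
fenL [0.6865 0.2313]
fenR [ 0.6947 -0.3301]
fenLb [0.6883 0.2386]
fenRb [ 0.6976 -0.3288]
stopTR [0.6834 0.1771]
stopBR [0.586  0.1732]
stopBL [0.5858 0.1975]
trTL [0.5606 0.016 ]
trTR [ 0.5613 -0.0826]
trBL [0.463  0.0164]
trBR [ 0.4638 -0.0863]
tape [ 0.4202 -0.1434]
jar [0.7458 0.2669]
sock [0.4558 0.1566]
sockb [0.4532 0.1542]
jar [ 0.41184645 -0.36940272  0.075     ] driver tip [ 0.47182728 -0.36101342  0.01      ]
```

```bash
cat >> h.py <<'E'
def go(p,th=None,deg=True):
    "row numbers from the measured pose to world p with tool y at angle th (deg)"
    from scipy.spatial.transform import Rotation as R
    s=ctrl.get_state(); M=R.from_quat(s["tcp_rot"]); 
    t=M if th is None else R.from_matrix(np.array([[-np.sin(np.radians(th)),np.cos(np.radians(th)),0],[np.cos(np.radians(th)),np.sin(np.radians(th)),0],[0,0,-1]]).T@np.eye(3)) 
    if th is not None:
        a=np.radians(th); t=R.from_matrix(np.column_stack([[-np.sin(a),np.cos(a),0],[np.cos(a),np.sin(a),0],[0,0,-1]]))
    print("turn",((M.inv()*t).as_rotvec()/2/np.pi).round(4),"shift",(M.inv().apply(np.array(p)-s["eef_pos"])/.2).round(4))
E
sed -i '/if th is None else/s/.*/    t=M/' h.py
python3 - <<'E'
from h import *
print(ctrl.finger_overhang)
go([.42,.46,.40],90.84)
E
```

```text
0.014
turn [-0.0002 -0.0001 -0.0661] shift [-1.0365 -0.4371 -0.7773]
```

Call:
send_rows --moves "0 0 0 0 0 -0.3 1;0 0 0 0 0 -0.6 1;0 0 0 0 0 -0.85 1"

```text
time: 0.57
eef_pos: [0.2633, 0.6215, 0.418]
tcp_rot: [0.199, 0.98, 0.001, 0.0]
contact_force: [-0.1, 0.4, -0.3]
opening: 1.0
finger_force: 0.0
```

Call:
send_rows --moves "0 0 -0.0661 -1 -0.43 0 0.6;0 0 -0.0661 -1 -0.43 0 0.6;0 0 -0.0661 -1 -0.43 0 0.6;0 0 -0.0661 -1 -0.43 0 0.6;0 0 -0.0661 -1 -0.43 0 0.6"

```text
time: 1.2
eef_pos: [0.4155, 0.4625, 0.415]
tcp_rot: [-0.005, 1.0, -0.0, -0.0]
contact_force: [-0.6, -0.3, 0.6]
opening: 0.802
finger_force: 0.0
```

Call:
send_rows --moves "0 0 0 -0.4 -1 0 0.6;0 0 0 -0.4 -1 0 0.6;0 0 0 -0.4 -1 0 0.6;0 0 0 -0.4 -1 0 0.6"

```text
time: 1.7
eef_pos: [0.4971, 0.264, 0.4153]
tcp_rot: [-0.007, 1.0, 0.0, -0.0]
contact_force: [0.3, -0.5, 0.3]
opening: 0.802
finger_force: 0.0
```

Call:
send_rows --moves "0 0 0 0 -1 0 0.6;0 0 0 0 -1 0 0.6;0 0 0 0 -1 0 0.6;0 0 0 0 -1 0 0.6"

```text
time: 2.2
eef_pos: [0.4996, 0.0636, 0.4153]
tcp_rot: [-0.006, 1.0, 0.0, -0.0]
contact_force: [0.5, 0.7, -0.1]
opening: 0.803
finger_force: 0.0
```

Call:
send_rows --moves "0 0 0 0.35 -1 0.6 0.6;0 0 0 0.35 -1 0.6 0.6;0 0 0 0.35 -1 0.6 0.6;0 0 0 0.35 -1 0.6 0.6;0 0 0 0.35 -1 0.6 0.6"

```text
time: 2.82
eef_pos: [0.4312, -0.1359, 0.2925]
tcp_rot: [-0.006, 1.0, 0.002, -0.002]
contact_force: [-0.5, 0.9, -0.5]
opening: 0.799
finger_force: 0.0
```

```bash
python3 - <<'E'
from h import *
s=ctrl.get_state(); print(s["eef_pos"],s["qpos"],s["opening"],s["time"])
go([.425,-.245,.13],90.84)
go([.425,-.245,.018],90.84)
E
```

```text
[ 0.43120212 -0.13590018  0.29248201] [-5.30618083e-01 -2.58747110e-01  2.04185470e+00  4.50785479e-04
  1.36388400e+00 -2.11275937e+00] 0.7992667938844196 2.825
turn [ 0.0005 -0.0007 -0.0005] shift [ 0.0336 -0.5477  0.8108]
turn [ 0.0005 -0.0007 -0.0005] shift [ 0.0311 -0.5495  1.3708]
```

Call:
send_rows --moves "0 0 0 0.03 -0.55 0.3 0.6;0 0 0 0.03 -0.55 0.5 0.6;0 0 0 0.03 -0.55 0.8 0.6;0 0 0 0.03 -0.55 0.8 0.6"

```text
time: 3.32
eef_pos: [0.4278, -0.2433, 0.1318]
tcp_rot: [-0.008, 1.0, 0.002, -0.002]
contact_force: [-0.2, -0.2, 0.4]
opening: 0.801
finger_force: 0.0
```

```bash
python3 - <<'E'
from h import *
c=snap("scene","pics/s2.png")
im=cv2.imread("pics/s2.png")[150:330,90:350]
im=(255*(im/255.)**0.5).astype(np.uint8)
cv2.imwrite("pics/s2c.png",cv2.resize(im,None,fx=3,fy=3,interpolation=cv2.INTER_CUBIC))
print(ctrl.get_state()["eef_pos"]); go([.425,-.245,.020],90.84)
E
```

```text
[ 0.4274347  -0.24298188  0.13070502]
turn [ 0.0009 -0.0008  0.0002] shift [ 0.0095 -0.0131  0.5535]
```

View pics/s2c.png

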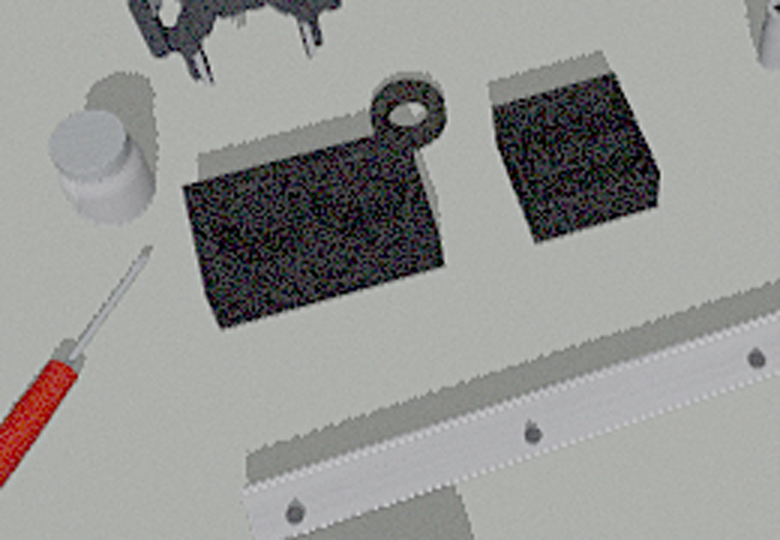

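The crop shows both fingertips, at about (205,80) and (318,50), hanging behind the insert and clear of the jar and the tape. I'll descend and push.

Call:
send_rows --moves "0 0 0 0.01 -0.01 0.2 0.6;0 0 0 0.01 -0.01 0.4 0.6;0 0 0 0.01 -0.01 0.55 0.6;0 0 0 0.01 -0.01 0.55 0.6"

```text
time: 3.88
eef_pos: [0.4266, -0.2456, 0.0245]
tcp_rot: [-0.008, 1.0, 0.001, -0.001]
contact_force: [-0.2, 1.0, 1.1]
opening: 0.803
finger_force: 0.0
```

Call:
send_rows --moves "0 0 0 -0.05 0 0 0.6;0 0 0 -0.1 0 0 0.6;0 0 0 -0.14 0 0 0.6;0 0 0 -0.18 0 0 0.6;0 0 0 -0.22 0 0 0.6;0 0 0 -0.26 0 0 0.6;0 0 0 -0.3 0 0 0.6"

```text
time: 4.75
eef_pos: [0.4859, -0.2468, 0.026]
tcp_rot: [-0.008, 1.0, 0.0, -0.001]
contact_force: [-6.0, 0.2, 4.6]
opening: 0.798
finger_force: 3.0
```

```bash
python3 - <<'E'
from h import *
c=snap("top","pics/t3.png")
im=cv2.imread("pics/t3.png")[145:285,185:415]
im=(255*(im/255.)**0.5).astype(np.uint8)
cv2.imwrite("pics/t3c.png",cv2.resize(im,None,fx=3.4,fy=3.4,interpolation=cv2.INTER_CUBIC))
s=ctrl.get_state(); print(s["eef_pos"],s["contact_force"]);go([.58,-.243,.020],90.84)
E
```

```text
[ 0.4872278  -0.24693491  0.02610031] [-1.14018082  0.21683596  1.26768074]
turn [-0.     -0.      0.0001] shift [-0.4641  0.0127  0.0305]
```

View pics/t3c.png

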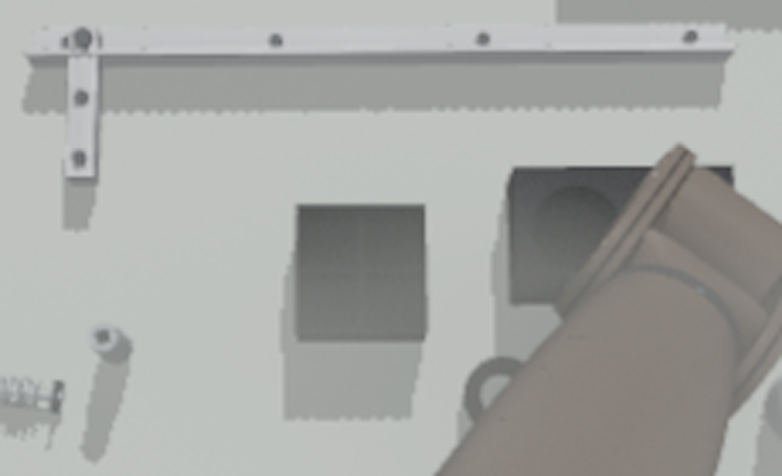

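The insert's far edge moved up from row 212 to 168 and now lies straight, with the tray still in place. I'll go on to the fence.

Call:
send_rows --moves "0 0 0 -0.05 0 0.01 0.6;0 0 0 -0.1 0 0.01 0.6;0 0 0 -0.15 0 0.01 0.6;0 0 0 -0.2 0 0.01 0.6;0 0 0 -0.25 0 0.01 0.6;0 0 0 -0.29 0 0.01 0.6;0 0 0 -0.33 0 0.01 0.6;0 0 0 -0.37 0 0.01 0.6;0 0 0 -0.4 0 0.01 0.6;0 0 0 -0.42 0 0.01 0.6"

```text
time: 6.05
eef_pos: [0.5705, -0.2455, 0.0234]
tcp_rot: [-0.007, 1.0, 0.0, -0.0]
contact_force: [-4.5, 0.3, 4.1]
opening: 0.803
finger_force: 2.8
```

Call:
send_rows --moves "0 0 0 -0.02 0 0 0.6;0 0 0 -0.03 0 0 0.6;0 0 0 -0.04 0 0 0.6"

```text
time: 6.42
eef_pos: [0.5782, -0.2454, 0.0234]
tcp_rot: [-0.007, 1.0, 0.0, -0.0]
contact_force: [-5.5, -0.7, 5.1]
opening: 0.797
finger_force: 2.7
```

Call:
send_rows --moves "0 0 0 -0.02 0 0 0.6;0 0 0 -0.035 0 0 0.6"

```text
time: 6.68
eef_pos: [0.5852, -0.2453, 0.0234]
tcp_rot: [-0.007, 1.0, 0.0, -0.0]
contact_force: [-5.3, 0.5, 4.3]
opening: 0.8
finger_force: 2.7
```

Call:
send_rows --moves "0 0 0 -0.02 0 0 0.6;0 0 0 -0.03 0 0 0.6"

```text
time: 6.92
eef_pos: [0.5862, -0.2454, 0.0234]
tcp_rot: [-0.008, 1.0, 0.001, -0.008]
contact_force: [-26.7, -0.3, 18.9]
opening: 0.802
finger_force: 13.6
```

Fence contact: 27 N. Now back off, lift, turn 90° and go round to the right end.

Call:
send_rows --moves "0 0 0 0.2 0 0 0.6;0 0 0 0.25 0 0 0.6;0 0 0 0.25 0 -0.3 0.2;0 0 0.03 0.25 0 -0.6 0.2;0 0 0.06 0.25 0 -0.6 0.2;0 0 0.09 0.1 -0.3 -0.6 0.2;0 0 0.12 0 -0.6 -0.6 0.2;0 0 0.15 -0.1 -0.6 -0.6 0.2;0 0 0.18 -0.28 -0.6 -0.6 0.2;0 0 0.21 -0.28 -0.6 -0.6 0.2;0 0 0.25 -0.28 -0.6 -0.6 0.2;0 0 0.25 -0.28 -0.6 -0.6 0.2"

```text
time: 8.43
eef_pos: [0.6507, -0.3643, 0.1432]
tcp_rot: [0.703, 0.711, 0.001, 0.001]
contact_force: [-0.8, -0.5, -0.2]
opening: 0.6
finger_force: 0.0
```

```bash
python3 - <<'E'
from h import *
c=snap("top","pics/t4.png"); d=snap("scene","pics/s4.png")
a=cv2.imread("pics/t4.png")[145:285,250:430]; b=cv2.imread("pics/s4.png")[180:350,80:300]
f=lambda im,k:cv2.resize((255*(im/255.)**0.5).astype(np.uint8),None,fx=k,fy=k,interpolation=cv2.INTER_CUBIC)
a=f(a,3);b=f(b,2.4545)
H=np.zeros((a.shape[0]+0,0,3),np.uint8)
m=np.zeros((600,800,3),np.uint8); 
a2=cv2.resize(a,(400,311));b2=cv2.resize(b,(400,309)); m[:311,:400]=a2; m[:309,400:]=b2
cv2.imwrite("pics/m4.png",m[:312])
s=ctrl.get_state(); print(s["eef_pos"],s["opening"],s["qpos"]);go([.642,-.365,.10],.84);go([.642,-.365,.022],.84)
E
```

```text
[ 0.65032395 -0.36430156  0.14326608] 0.5987704465226121 [-6.46708796e-01  5.21182962e-01  1.45733414e+00  1.03145561e-03
  1.16076026e+00 -6.61892258e-01]
turn [0.0004 0.0001 0.    ] shift [-0.0027 -0.0422  0.2162]
turn [0.0004 0.0001 0.    ] shift [-0.0025 -0.0431  0.6062]
```

View pics/m4.png

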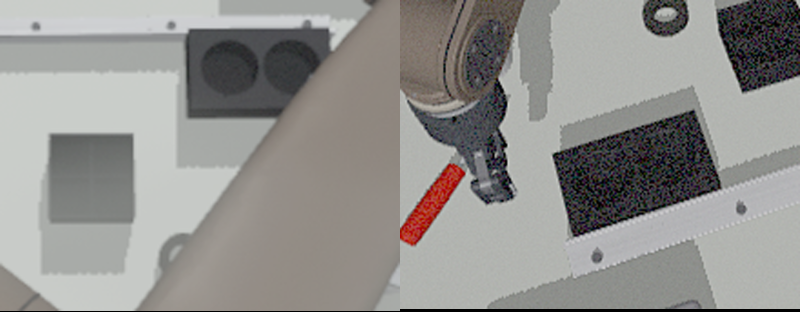

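Left: the insert sits against the fence, corner at (188,30). Right: the fingers are beside its right end, clear of the screwdriver. I'll descend and push left.

Call:
send_rows --moves "0 0 0 0 -0.04 0.2 0.2;0 0 0 0 -0.04 0.4 0.2;0 0 0 0 -0.04 0.59 0.2;0 0 0 0 -0.04 0.59 0.2;0 0 0 0.05 -0.04 0.59 0.2;0 0 0 0.1 -0.04 0.59 0.2;0 0 0 0.15 -0.04 0.59 0.2;0 0 0 0.2 -0.04 0.59 0.2"

```text
time: 9.52
eef_pos: [0.6412, -0.3252, 0.0272]
tcp_rot: [0.702, 0.713, -0.0, 0.002]
contact_force: [0.1, -4.4, 1.9]
opening: 0.596
finger_force: 2.0
```

Call:
send_rows --moves "0 0 0 0.04 0 0 0.2;0 0 0 0.08 0 0 0.2;0 0 0 0.12 0 0 0.2;0 0 0 0.16 0 0 0.2;0 0 0 0.2 0 0 0.2;0 0 0 0.24 0 0 0.2;0 0 0 0.28 0 0 0.2;0 0 0 0.32 0 0 0.2;0 0 0 0.36 0 0 0.2;0 0 0 0.4 0 0 0.2"

```text
time: 10.78
eef_pos: [0.64, -0.2463, 0.0272]
tcp_rot: [0.702, 0.712, -0.001, 0.002]
contact_force: [-0.9, -6.0, 4.9]
opening: 0.601
finger_force: 3.1
```

```bash
python3 - <<'E'
from h import *
c=snap("scene","pics/s5.png")
b=cv2.imread("pics/s5.png")[140:340,130:430]
cv2.imwrite("pics/s5c.png",cv2.resize((255*(b/255.)**0.5).astype(np.uint8),None,fx=2.6,fy=2.6,interpolation=cv2.INTER_CUBIC))
E
```

```text
(no output)
```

View pics/s5c.png

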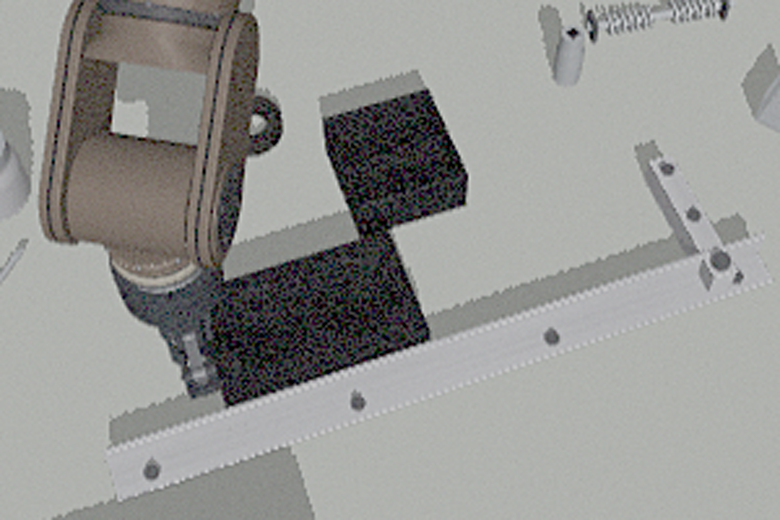

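The insert slides flush along the fence, with its far corner at (428,340) and the tray clear of it. I'll continue.

Call:
send_rows --moves "0 0 0 0.05 0 0 0.2;0 0 0 0.1 0 0 0.2;0 0 0 0.15 0 0 0.2;0 0 0 0.2 0 0 0.2;0 0 0 0.25 0 0 0.2;0 0 0 0.3 0 0 0.2;0 0 0 0.35 0 0 0.2;0 0 0 0.4 0 0 0.2;0 0 0 0.45 0 0 0.2;0 0 0 0.5 0 0 0.2;0 0 0 0.55 0 0 0.2;0 0 0 0.6 0 0 0.2"

```text
time: 12.32
eef_pos: [0.6381, -0.1263, 0.0269]
tcp_rot: [0.702, 0.713, -0.001, 0.002]
contact_force: [-2.5, -7.4, 5.5]
opening: 0.602
finger_force: 3.7
```

Call:
send_rows --moves "0 0 0 0.05 0 0 0.2;0 0 0 0.1 0 0 0.2;0 0 0 0.15 0 0 0.2;0 0 0 0.2 0 0 0.2;0 0 0 0.25 0 0 0.2;0 0 0 0.3 0 0 0.2;0 0 0 0.35 0 0 0.2;0 0 0 0.4 0 0 0.2;0 0 0 0.44 0 0 0.2;0 0 0 0.48 0 0 0.2"

```text
time: 13.58
eef_pos: [0.6365, -0.0305, 0.0269]
tcp_rot: [0.701, 0.713, -0.001, 0.001]
contact_force: [-2.9, -9.0, 6.7]
opening: 0.601
finger_force: 4.5
```

Call:
send_rows --moves "0 0 0 0.03 0 0 0.2;0 0 0 0.05 0 0 0.2;0 0 0 0.06 0 0 0.2"

```text
time: 13.95
eef_pos: [0.6363, -0.0185, 0.0269]
tcp_rot: [0.701, 0.713, -0.001, 0.001]
contact_force: [-2.8, -8.8, 6.0]
opening: 0.602
finger_force: 4.6
```

Call:
send_rows --moves "0 0 0 0.02 0 0 0.2;0 0 0 0.04 0 0 0.2"

```text
time: 14.2
eef_pos: [0.6361, -0.0107, 0.0269]
tcp_rot: [0.701, 0.713, -0.001, 0.001]
contact_force: [-2.6, -7.5, 7.1]
opening: 0.601
finger_force: 4.6
```

Call:
send_rows --moves "0 0 0 0.02 0 0 0.2;0 0 0 0.03 0 0 0.2"

```text
time: 14.45
eef_pos: [0.6361, -0.0046, 0.0269]
tcp_rot: [0.701, 0.713, -0.001, 0.001]
contact_force: [-2.0, -9.4, 7.6]
opening: 0.599
finger_force: 4.6
```

Call:
send_rows --moves "0 0 0 0.015 0 0 0.2;0 0 0 0.02 0 0 0.2"

```text
time: 14.7
eef_pos: [0.6361, -0.0035, 0.027]
tcp_rot: [0.701, 0.713, -0.003, 0.003]
contact_force: [-3.0, -18.9, 6.6]
opening: 0.6
finger_force: 9.9
```

Call:
send_rows --moves "0 0 0 0.01 0 0 0.2;0 0 0 0.015 0 0 0.2"

```text
time: 14.95
eef_pos: [0.6361, -0.0035, 0.027]
tcp_rot: [0.701, 0.713, -0.005, 0.005]
contact_force: [-4.4, -28.8, 6.5]
opening: 0.598
finger_force: 14.2
```

Call:
send_rows --moves "0 0 0 -0.1 0 0 0.2;0 0 0 -0.2 0 0 0.2;0 0 0 -0.2 0 -0.3 0.2;0 0 0 -0.2 0 -0.6 0.2;0 0 0 -0.2 0 -0.6 0.2"

```text
time: 15.58
eef_pos: [0.64, -0.036, 0.1522]
tcp_rot: [0.702, 0.712, 0.004, 0.005]
contact_force: [-0.2, -0.2, 0.4]
opening: 0.603
finger_force: 0.0
```

```bash
python3 - <<'E'
from h import *
c=snap("top","pics/t6.png"); d=snap("scene","pics/s6.png")
g=lambda im:(255*(im/255.)**0.5).astype(np.uint8)
a=cv2.resize(g(cv2.imread("pics/t6.png")[145:245,190:340]),(780,520),interpolation=2)
b=cv2.resize(g(cv2.imread("pics/s6.png")[160:300,260:450]),(780,575),interpolation=2)
m=np.zeros((600,800,3),np.uint8); m[:300,:450]=cv2.resize(a,(450,300)); m[300:,:407]=cv2.resize(b,(407,300))
cv2.imwrite("pics/m6.png",m[:,:460])
s=ctrl.get_state(); print(s["eef_pos"],s["qpos"]);go([.545,.085,.12],90.84)
E
```

```text
[ 0.63620348 -0.03517965  0.14569155] [-2.14547431e-01  2.99396815e-01  1.75132092e+00  8.53017173e-04
  1.09031080e+00 -2.29690388e-01]
turn [ 2.0e-04  0.0e+00 -2.5e-01] shift [ 0.6075 -0.4472  0.1285]
```

View pics/m6.png

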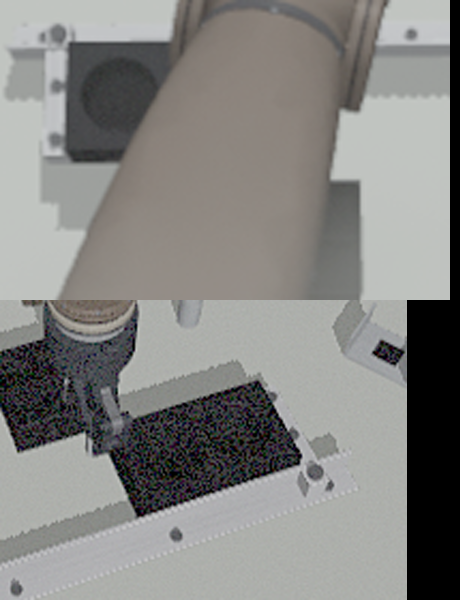

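The insert looks home in the corner: top view corner near (68,42), with no gap seen at the stop. I'll seat it gently against the fence from the robot side.

Call:
send_rows --moves "0 0 -0.03 0.1 -0.1 0 0.2;0 0 -0.06 0.2 -0.2 0 0.2;0 0 -0.09 0.3 -0.3 0 0.2;0 0 -0.12 0.4 -0.45 0 0.2;0 0 -0.15 0.6 -0.45 0 0.2;0 0 -0.18 0.65 -0.45 0 0.2;0 0 -0.21 0.65 -0.45 0 0.2;0 0 -0.25 0.65 -0.45 0 0.2;0 0 -0.25 0.65 -0.45 0.2 0.2;0 0 -0.25 0.65 -0.45 0.4 0.2;0 0 -0.25 0.65 -0.45 0.6 0.2;0 0 -0.25 0.65 -0.45 0.6 0.2"

```text
time: 17.18
eef_pos: [0.5389, 0.0933, 0.0196]
tcp_rot: [-0.007, 1.0, 0.0, -0.007]
contact_force: [0.4, 0.1, -0.1]
opening: 0.598
finger_force: 0.0
```

Call:
send_rows --moves "0 0 0 -0.04 0 0 0.2;0 0 0 -0.08 0 0 0.2;0 0 0 -0.11 0 0 0.2;0 0 0 -0.13 0 0 0.2;0 0 0 -0.14 0 0 0.2"

```text
time: 17.8
eef_pos: [0.5728, 0.0936, 0.0257]
tcp_rot: [-0.007, 1.0, -0.0, 0.0]
contact_force: [0.3, 0.5, -0.2]
opening: 0.598
finger_force: 0.0
```

Call:
send_rows --moves "0 0 0 -0.02 0 0 0.2;0 0 0 -0.04 0 0 0.2;0 0 0 -0.05 0 0 0.2"

```text
time: 18.18
eef_pos: [0.5806, 0.0937, 0.0251]
tcp_rot: [-0.008, 1.0, -0.0, -0.003]
contact_force: [-9.4, -0.3, 6.9]
opening: 0.605
finger_force: 4.5
```

Call:
send_rows --moves "0 0 0 -0.015 0 0 0.2;0 0 0 -0.02 0 0 0.2"

```text
time: 18.42
eef_pos: [0.5805, 0.0938, 0.0248]
tcp_rot: [-0.008, 1.0, -0.0, -0.009]
contact_force: [-19.6, -1.7, 17.1]
opening: 0.602
finger_force: 10.2
```

Firm against the fence. I'll back off, lift and move away for a clear check.

Call:
send_rows --moves "0 0 0 0.1 0 0 0.2;0 0 0 0.18 0 0 0.2;0 0 0 0.18 0 -0.3 0.2;0 0 0 0.18 0 -0.6 0.2;0 0 0 0.18 0 -0.9 0.2;0 0 0 0.18 -0.3 -0.9 0.2;0 0 0 0.18 -0.6 -0.9 0.2;0 0 0 0.18 -0.9 -0.9 0.2;0 0 0 0.18 -0.9 -0.9 0.2"

```text
time: 19.55
eef_pos: [0.5531, -0.0905, 0.2056]
tcp_rot: [-0.004, 1.0, -0.0, 0.001]
contact_force: [-0.1, -0.2, 0.1]
opening: 0.604
finger_force: 0.0
```

Call:
send_rows --moves "0 0 0 0.2 -0.3 0 0.2;0 0 0 0.3 -0.6 0 0.2;0 0 0 0.3 -0.9 0 0.2;0 0 0 0.3 -0.9 0 0.2"

```text
time: 20.05
eef_pos: [0.4954, -0.2702, 0.2056]
tcp_rot: [-0.005, 1.0, -0.0, 0.0]
contact_force: [0.2, -0.3, -0.3]
opening: 0.601
finger_force: 0.0
```

```bash
python3 - <<'E'
from h import *
c=snap("top","pics/t7.png")
im=cv2.imread("pics/t7.png")[145:285,185:415]
cv2.imwrite("pics/t7c.png",cv2.resize((255*(im/255.)**0.5).astype(np.uint8),None,fx=3.4,fy=3.4,interpolation=cv2.INTER_CUBIC))
E
```

```text
(no output)
```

View pics/t7c.png

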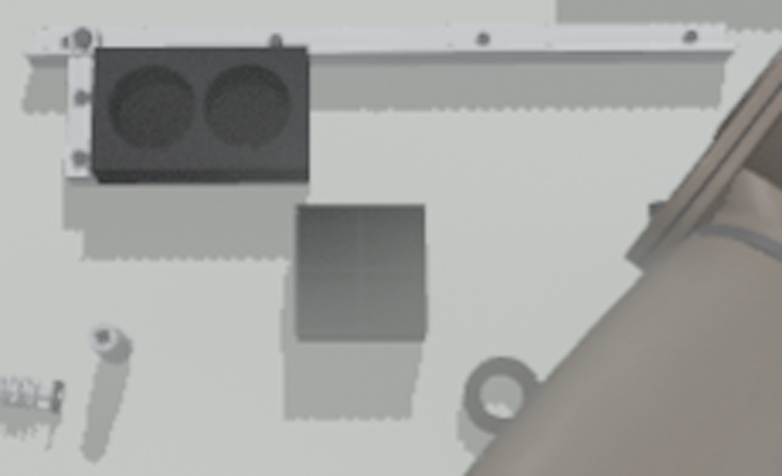

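```bash
python3 - <<'E'
from h import *
c=ctrl.read_camera("top")
for u,v,z in((93,48,.05),(308,47,.05),(93,170,.05),(308,168,.05),(98,182,0),(309,182,0)): print(w(c,185+(u+.5)/3.4-.5,145+(v+.5)/3.4-.5,z)[:2].round(4))
E
```

```text
[0.6862 0.1776]
[0.6882 0.0088]
[0.5871 0.1728]
[0.5899 0.0073]
[0.5905 0.178 ]
[0.5918 0.0082]
```

```bash
python3 -c "
from plant import ctrl
print(ctrl.sign_off())"
```

```text
the job is handed in; nothing more can be done
None
```

The insert was pushed home, flush along the fence and against the end stop to within what the camera shows, with the coin tray and the other objects seen in the last top view where they were; the job is handed in at about 20 s.

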